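# Close the loose pickle jar in the silversmith's fume box

### The arm

A 7-joint arm with a two-finger parallel gripper is mounted at the origin on the work surface. World frame = base frame: x ahead of the robot, y to its left, z up, the work surface at z = 0. Lengths are in m, angles in rad, forces in N, time in s.
With the tool pointing down it reaches from about 0.4 to 0.9 m from the base axis. Payload 5.5 kg.
Tool frame: the origin (TCP) lies midway between the tips of the shut fingers; the grasp point (between the pads) lies 19 mm behind it (manip.grip_depth is the distance from the TCP to the grasp point, in m); z points along the fingers, y is the line along which they close (so a half turn about z gives the same grasp; the last joint's range is limited). The gripper opens to 92 mm and grips with 3 to 60 N. Pads are 19 mm wide; open, the fingers measure 130 mm over their backs; the gripper's body (75 mm by 190 mm) begins 47 mm behind the grasp point.
Start: joints at [-0.972, 0.501, -0.427, 1.55, 0.221, 1.138, -0.21], TCP at [0.214, 0.614, 0.227] pointing down, gripper open.
Joint ranges: [-2.88, 2.88], [-0.31, 2.03], [-1.54, 1.56], [0.2, 2.42], [-1.41, 4.55], [0.19, 2.02], [-2.57, 2.57]. Speed limits (rad/s): [2.57, 2.57, 3.14, 3.14, 3.14, 3.14, 3.14].

### API

Orientations are given as a unit quaternion [x, y, z, w].
In Python, from bench import manip, effector, viewer gives the robot as it stands. Calls block until the motion is done:
- manip.move_pose(position, orientation): joint-space move of the TCP to a pose.
- manip.servo_line(position, ori=None, vel=0.15): straight line of the TCP; ori=None keeps the orientation; vel is the mean speed in m/s.
- manip.movej(angles): joint-space move.
- effector.open_jaws() and effector.close(f_grip=None): open the fingers fully, or close them until they stop; f_grip is the grip in N (None keeps the last).
- manip.sleep(seconds).
- manip.solve_ik(position, orientation): joint angles nearest the present ones, or None.
- viewer.get_image(name): name is "scene" or "top" or "wrist"; returns the picture (480x640x3 uint8, red, green, blue); there is no depth.
- viewer.get_calibration(name): a dict with "vfov" (degrees; the focal length in pixels is half the picture's height over the tangent of half this angle, whatever the lens; pixels are square), "cx", "cy" (the principal point, pixels), "eye" and "attitude" of the camera in the world. Camera axes: x right, y down, z forward; pixel columns grow to the right and rows downward; lengths in m; the calibration is good to about 2 mm. The wrist camera is an equidistant fisheye: a pixel r from the principal point sees the ray r / f radians off the axis. A picture is of the moment at which its call begins: read the wrist's pose just before it. get_calibration takes no time and is no camera call; for the wrist camera it gives the pose at the moment of the call.
A pose or a line that the arm cannot do raises manip.PlanningError and nothing moves.
- manip.hand_in(): hands the job in; it is judged then, once.
Readings, each from a call of its own:
- manip.current_clock(): time.
- manip.current_q(): joint angles.
- manip.current_joint_velocities(): joint speeds.
- manip.current_tau(): joint torques, N m.
- manip.current_tool_pos(): TCP position.
- manip.current_tcp_rot(): TCP orientation.
- manip.current_force(): force on the tool from outside, world axes, zero at the start.
- manip.current_wrist_torque(): the same for the moment, N m.
- manip.current_finger_gap(): finger opening in m.
- manip.current_gripper_force(): force on a finger pad.
Only numpy, scipy, OpenCV 4.12 (cv2) and the standard library are available. Lean on these libraries where they do the work, as an engineer would, in place of code of your own. Each camera call takes 0.05 s, during which the arm holds its last target. There are 200 camera calls.

### The job

Raise the clear sash of the fume box fully, screw the blue cap of the amber jar clockwise until it is tight, then lower the sash until it is fully shut. Leave the red cap, the hammer and the file as they are.

Things in the scene. Friction and masses are not known exactly. Their poses are not given: they have to be found in the camera images.
- hood: fume box of clear panels in an aluminium frame, 520 wide, 240 deep, 310 high, with two 20 mm sash guides 600 high at its front, fixed to the bench. Origin at bench level in the middle of the sash plane; x points into the box (away from its front), y to its left seen from the robot, z up. Roof only over the rear 90 mm.
- sash (a joint): height in m by which the sash is raised: 0 shut on the floor of the box, 0.285 fully up. The sash is a clear pane 496 wide, 280 high with green rails 12 thick; it slides stiffly (raise with about 11 N, push down with about 3 N) and stays where it is left. When fully up, its lower edge is 295 mm above the bench.
- sash_handle (a point): middle of the black bar handle of the sash: round bar 14 mm thick, 90 mm long, level, parallel to the sash, its centre 55 mm in front of the pane, 60 mm above the bench when the sash is shut; joined to the pane by a 14 mm arm at each end. Axes as hood. Moves with the sash.
- blue_cap (a joint): angle in rad by which the blue cap is unscrewed: 0 tight against its stop, with the wing in the plane that runs front to back through the jar; grows anticlockwise seen from above the cap, up to 2.6. Does not move along its axis.
- amber_jar: amber glass jar with the blue cap: 64 mm wide, held in a wooden rest inside the fume box, fixed, its axis leaning 38 degrees from vertical towards the box's front. Origin on the box floor (10 mm above the bench), straight below the wing of its cap; x points to the back of the box, z up. Either jar may be the left one; they stand 230 to 280 mm apart.
- blue_cap_wing (a point): blue round cap (52 mm wide) with a straight wing across its top: 44 long, 14 thick, standing 20 mm proud. Point: in the wing's middle, 11 mm below its crest and 9 mm above the cap's flat top, 101 mm above the bench, 34 to 44 mm behind the sash. z: cap axis, out of the jar (up and to the front); x: along the wing; y: across it, the way to grip. Turns with the cap.
- red_cap (a joint): the same for the red cap, which is tight (0) and must stay so.
- green_jar: green glass jar with the red cap: 64 mm wide, held in a wooden rest inside the fume box, fixed, its axis leaning 38 degrees from vertical towards the box's front. Origin on the box floor (10 mm above the bench), straight below the wing of its cap; x points to the back of the box, z up. Either jar may be the left one; they stand 230 to 280 mm apart.
- red_cap_wing (a point): red round cap (52 mm wide) with a straight wing across its top: 44 long, 14 thick, standing 20 mm proud. Point: in the wing's middle, 11 mm below its crest and 9 mm above the cap's flat top, 101 mm above the bench, 34 to 44 mm behind the sash. z: cap axis, out of the jar (up and to the front); x: along the wing; y: across it, the way to grip. Turns with the cap.
- hammer: wooden-handled hammer 240 mm long, lying on the bench in front of the box on the robot's left; origin under its middle
- file: steel file with a light wooden handle, 260 mm long, lying on the bench in front of the box on the robot's right; origin under its middle

How it is judged:
By the outcome, as a careful person would: the job done as asked, in the order asked, and still so for the second after the job is handed in, with the robot touching nothing.
It also fails if it takes over 67 s, if anything falls off the work surface, if the arm or the gripper's body presses on something with over 40 N, if the wrist force passes 120 N, or if a joint passes its speed limit or range.

## Working session

There is one attempt and no reset: what is moved stays moved. The work goes in short steps, each a Python script; the robot and the scene stay as the last script left them, time stands still between calls to the robot, and variables do not carry over. Pictures are saved under pics/ and viewed, at most 12 in all, crops included, and the job is handed in when it is done.

```bash
mkdir -p pics; ls
python3 - <<'E'
from bench import manip, effector, viewer
import cv2
for n in("scene","top","wrist"):
    im=viewer.get_image(n); cv2.imwrite(f"pics/{n}0.png",im[:,:,::-1]); print(n,viewer.get_calibration(n))
print(manip.current_clock(),manip.current_tcp_rot(),manip.grip_depth)
E
```

```text
pics
scene {'vfov': 53.72271405204287, 'cx': 324.37911134788277, 'cy': 234.84035654003432, 'eye': array([0.68245581, 0.63314019, 0.75021873]), 'attitude': array([ 0.15017619,  0.90908661, -0.38312872, -0.06496938])}
top {'vfov': 52.40030054144557, 'cx': 325.5307483722108, 'cy': 238.34350981009632, 'eye': array([0.33391017, 0.01154526, 1.27074499]), 'attitude': array([-0.69613104,  0.71496057, -0.04218939,  0.04952796])}
wrist {'vfov': 65.70646984690485, 'cx': 312.36029348244216, 'cy': 242.06318956922013, 'eye': array([0.14960649, 0.63540392, 0.38399711]), 'attitude': array([0.80851476, 0.57502652, 0.07213228, 0.10220234])}
0.15 [ 1.67100149e-01  9.85939665e-01 -7.02281622e-04 -1.54688580e-04] 0.0188
```

View pics/scene0.png

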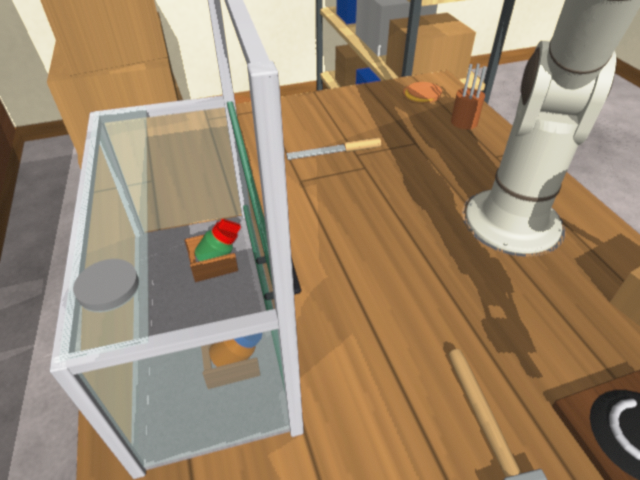

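View pics/top0.png

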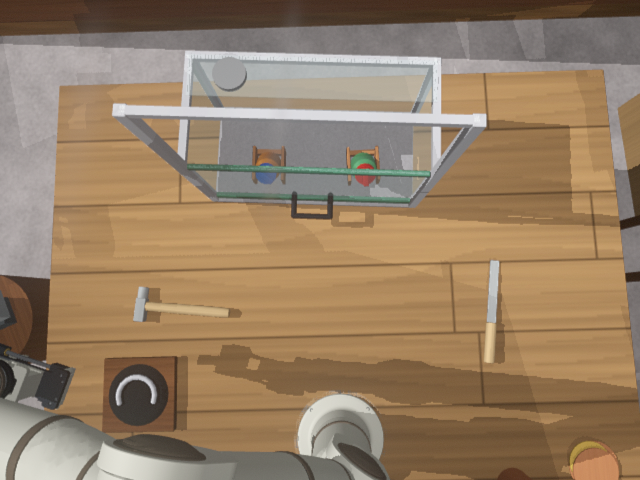

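The scene view shows the hood ahead of the robot, with the amber jar and blue cap on the left at about (267,170) in the top view. The red cap is at (365,175) and the handle bar spans (292..332, 217). The hammer and file lie clear on either side. Next I'll measure the handle and the hood's yaw.

```bash
cat > h.py <<'E'
import numpy as np, cv2
from scipy.spatial.transform import Rotation as R
from bench import manip, effector, viewer
def ray(c,uv,fish=False):
    f=240/np.tan(np.radians(c["vfov"])/2); d=np.array([(uv[0]-c["cx"])/f,(uv[1]-c["cy"])/f])
    if fish:
        r=np.linalg.norm(d); v=np.r_[d/max(r,1e-9)*np.sin(r),np.cos(r)]
    else: v=np.r_[d,1]; v/=np.linalg.norm(v)
    return R.from_quat(c["attitude"]).apply(v)
def onz(c,uv,z,fish=False):
    v=ray(c,uv,fish); return c["eye"]+v*(z-c["eye"][2])/v[2]
def project(c,p,fish=False):
    f=240/np.tan(np.radians(c["vfov"])/2); v=R.from_quat(c["attitude"]).inv().apply(np.asarray(p)-c["eye"])
    k=np.linalg.norm(v[:2]); s=np.arctan2(k,v[2])/max(k,1e-9) if fish else 1/v[2]
    return v[:2]*f*s+[c["cx"],c["cy"]]
E
python3 - <<'E'
from h import *
im=cv2.imread("pics/top0.png"); c=viewer.get_calibration("top")
m=(im.max(2)<60).astype(np.uint8); m[:185]=0; m[225:]=0; m[:,:280]=0; m[:,345:]=0
ys,xs=np.nonzero(m); print(xs.min(),xs.max(),ys.min(),ys.max())
cols=[(x,ys[(xs==x)&(ys>205)]) for x in range(xs.min(),xs.max()+1)]
pts=[(x,y.mean()) for x,y in cols if len(y) and x>xs.min()+8 and x<xs.max()-8]
k=np.polyfit(*zip(*pts),1); print(k,[len(y) for x,y in cols])
a,b=[onz(c,(x,np.polyval(k,x)),.06) for x in (xs.min(),xs.max()+1)]
print("handle",a,b,(a+b)/2,np.linalg.norm(a-b),"yaw",np.arctan2(*(b-a)[:2])+0, )
p,q=onz(c,(118,110),.6),onz(c,(482,121),.6); print("bar",p,q,np.linalg.norm(p-q),np.degrees(np.arctan2(-(q-p)[0],-(q-p)[1])))
hsv=cv2.cvtColor(im,cv2.COLOR_BGR2HSV)
for n,lo,hi in(("blue",100,125),("red",0,6)):
    mm=cv2.inRange(hsv,(lo,130,80),(hi,255,255)); mm[:140]=0; mm[190:]=0; mm[:,:230]=0;mm[:,400:]=0
    y,x=np.nonzero(mm); print(n,len(x),x.min(),x.max(),y.min(),y.max(),onz(c,(x.mean(),y.mean()),.1))
print(manip.current_q())
E
```

```text
292 332 196 205Traceback (most recent call last):
  File "<stdin>", line 7, in <module>
TypeError: polyfit() missing 2 required positional arguments: 'y' and 'deg'
```

Run:
```python
import cv2
a=cv2.imread("pics/top0.png")[95:230,220:420]
cv2.imwrite("pics/crop1.png",cv2.resize(a,None,fx=4,fy=4,interpolation=cv2.INTER_CUBIC))
```

```text
(no output)
```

View pics/crop1.png

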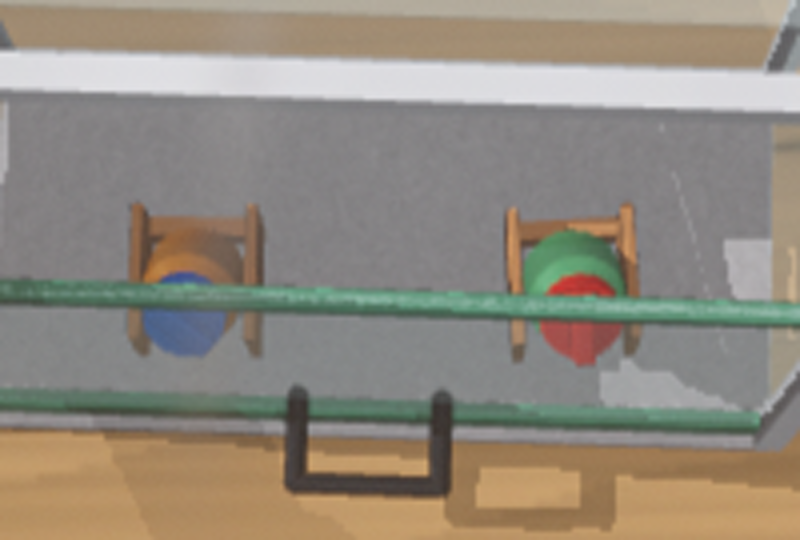

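The crop shows the handle bar from (292,217) to (332.5,217), with the blue cap partly behind the top green rail.

Run:
```python
from h import *
im=cv2.imread("pics/top0.png"); c=viewer.get_calibration("top")
m=im.max(2)<95; m[:209]=0; m[223:]=0; m[:,:286]=0; m[:,338:]=0
ys,xs=np.nonzero(m); print(xs.min(),xs.max(),ys.min(),ys.max())
pts=np.array([(x,ys[xs==x].mean()) for x in range(298,328) if (xs==x).any()])
k=np.polyfit(pts[:,0],pts[:,1],1); print(k)
a,b=[onz(c,(x,np.polyval(k,x)),.06) for x in (xs.min()-.5,xs.max()+.5)]
print("handle",a,b,(a+b)/2,np.linalg.norm(a-b),"yaw",np.degrees(np.arctan2((b-a)[0],(a-b)[1])))
def row(x,y0,y1,inv=False):pass
# green lower rail (z~.02) fit & upper rail (z~.29)
hsv=cv2.cvtColor(im,cv2.COLOR_BGR2HSV); g=cv2.inRange(hsv,(60,70,30),(95,255,255))
for n,r0,r1,x0,x1,z in(("top",160,182,195,425,.29),("low",190,205,225,405,.022)):
    P=[]
    for x in range(x0,x1):
        y=np.nonzero(g[r0:r1,x])[0]
        if 2<len(y)<9 and not (n=="top" and (245<x<290 or 340<x<385)): P.append((x,y.mean()+r0))
    P=np.array(P); kk=np.polyfit(P[:,0],P[:,1],1); P=P[abs(P[:,1]-np.polyval(kk,P[:,0]))<1]; kk=np.polyfit(P[:,0],P[:,1],1)
    p,q=[onz(c,(x,np.polyval(kk,x)),z) for x in(x0,x1)]; print(n,len(P),p,q,"yaw",np.degrees(np.arctan2((q-p)[0],(p-q)[1])))
p,q=onz(c,(118,110),.6),onz(c,(482,121),.6); print("bar",p,q,np.linalg.norm(p-q),np.degrees(np.arctan2((q-p)[0],(p-q)[1])))
for n,lo,hi in(("blue",100,125),("red",0,6)):
    mm=cv2.inRange(hsv,(lo,130,80),(hi,255,255)); mm[:140]=0; mm[190:]=0; mm[:,:230]=0;mm[:,400:]=0
    y,x=np.nonzero(mm); print(n,len(x),x.min(),x.max(),y.min(),y.max(),onz(c,(x.mean(),y.mean()),.1))
```

```text
291 332 209 218
[2.40266963e-02 2.08191657e+02]
handle [0.55344042 0.10885403 0.06      ] [0.54789165 0.00308022 0.06      ] [0.55066603 0.05596712 0.06      ] 0.10591924337208576 yaw -3.0029202705465483
top 103 [0.62056579 0.28690686 0.29      ] [ 0.59078987 -0.1880935   0.29      ] yaw -3.5869561220401622Traceback (most recent call last):
  File "<stdin>", line 17, in <module>
IndexError: too many indices for array: array is 1-dimensional, but 2 were indexed
```

```bash
cat >> h.py <<'E'
YAW=np.radians(-3.4); H=R.from_euler("z",YAW); O=np.array([.606,.056,0.])  # hood frame
BAR=O+H.apply([-.055,0,.06])
def tool(zdir,xdir):  # hood-frame directions -> world quat
    z=np.array(zdir,float); z/=np.linalg.norm(z); x=np.array(xdir,float); x-=z*(x@z); x/=np.linalg.norm(x)
    return (H*R.from_matrix(np.c_[x,np.cross(z,x),z])).as_quat()
def hook(th=np.radians(32),gap=.004,ins=.022):
    t=np.array([np.cos(th),0,-np.sin(th)]); n=np.array([np.sin(th),0,np.cos(th)])
    return BAR+H.apply(ins*t-(.0165+gap)*n),tool(t,n),H.apply(t)
def st(): print("t %.2f"%manip.current_clock(),"p",manip.current_tool_pos().round(4),"F",np.round(manip.current_force(),1),"gap %.3f"%manip.current_finger_gap())
E
python3 - <<'E'
from h import *
p,q,t=hook(); pre=p-.14*t
print(p,pre)
for x in(pre+[0,0,.12],pre,p,p+[0,0,.15],p+[0,0,.29]): 
    s=manip.solve_ik(x,q); print(x.round(3),None if s is None else np.round(s,2))
# cap poses
cz=np.array([-np.sin(.663),0,np.cos(.663)])
for side in(.115,):
  P=O+H.apply([.039,side,.101])
  for a in range(-180,181,30):
    x=R.from_rotvec(cz*np.radians(a)).apply([np.cos(.663),0,np.sin(.663)])
    s=manip.solve_ik(P-H.apply(cz)*.004,tool(-cz,x)); print(a,None if s is None else np.round(s,2))
c=viewer.get_calibration("top"); print(c and onz(c,(267,172),.1), onz(c,(365,175),.1))
E
```

```text
[0.5588768  0.05879963 0.03095679] [0.44035905 0.06584089 0.10514549]
[0.44  0.066 0.225] None
[0.44  0.066 0.105] None
[0.559 0.059 0.031] None
[0.559 0.059 0.181] None
[0.559 0.059 0.321] None
-180 [-0.67  0.5   0.25  2.15  1.92  0.22 -0.83]
-150 [-0.55  0.49  0.11  2.15  1.86  0.27 -0.22]
-120 [-0.41  0.48 -0.06  2.14  1.82  0.34  0.38]
-90 [-0.31  0.49 -0.17  2.14  1.8   0.39  0.95]
-60 [-0.21  0.5  -0.29  2.14  1.79  0.44  1.51]
-30 [-0.09  0.52 -0.43  2.13  1.79  0.5   2.07]
0 [-0.65  0.49  0.23  2.15  1.9   0.23  2.33]
30 [-1.32  0.87  1.14  2.17  4.38  0.39  0.08]
60 [ 0.52  1.02 -1.31  2.12  1.92  1.15 -2.34]
90 [ 0.52  1.02 -1.31  2.12  1.92  1.15 -1.82]
120 [-0.59  0.49  0.16  2.15  1.87  0.25 -1.81]
150 [-0.67  0.5   0.25  2.15  1.92  0.22 -1.36]
180 [-0.67  0.5   0.25  2.15  1.92  0.22 -0.83]
[0.65593711 0.16187923 0.1       ] [ 0.64131448 -0.07940439  0.1       ]
```

Run:
```python
from h import *
for deg in range(25,91,8):
  for s in(1,-1):
    th=np.radians(deg); p,q,t=hook(th); n=H.apply([np.sin(th),0,np.cos(th)])
    if s<0: q=(R.from_quat(q)*R.from_euler("z",np.pi)).as_quat()
    r=[manip.solve_ik(x,q) for x in(p-.14*t,p,p+[0,0,.15],p+[0,0,.29])]
    print(deg,s,[None if a is None else list(np.round(a,2)) for a in r])
```

```text
25 1 [None, None, None, None]
25 -1 [None, None, None, None]
33 1 [None, None, None, None]
33 -1 [None, None, None, None]
41 1 [None, None, None, None]
41 -1 [None, None, None, [np.float64(-0.38), np.float64(-0.17), np.float64(0.02), np.float64(2.39), np.float64(1.26), np.float64(0.33), np.float64(0.05)]]
49 1 [None, None, None, [np.float64(0.3), np.float64(-0.16), np.float64(-0.55), np.float64(2.28), np.float64(0.4), np.float64(0.34), np.float64(-2.24)]]
49 -1 [None, None, None, [np.float64(-0.43), np.float64(-0.16), np.float64(0.1), np.float64(2.29), np.float64(0.7), np.float64(0.42), np.float64(0.63)]]
57 1 [None, [np.float64(-0.09), np.float64(0.5), np.float64(-0.21), np.float64(2.4), np.float64(2.42), np.float64(0.4), np.float64(2.02)], [np.float64(-1.47), np.float64(0.38), np.float64(1.39), np.float64(2.37), np.float64(-1.11), np.float64(0.25), np.float64(-0.8)], [np.float64(0.06), np.float64(-0.11), np.float64(-0.31), np.float64(2.17), np.float64(0.27), np.float64(0.54), np.float64(-2.08)]]
57 -1 [None, [np.float64(0.14), np.float64(0.54), np.float64(-0.46), np.float64(2.39), 
[... 3805 characters left out ...]
64(-0.1), np.float64(0.92), np.float64(-1.71)], [np.float64(-0.37), np.float64(0.16), np.float64(0.23), np.float64(1.75), np.float64(-0.04), np.float64(1.22), np.float64(-1.76)]]
89 -1 [[np.float64(-0.02), np.float64(0.31), np.float64(-0.17), np.float64(1.92), np.float64(0.07), np.float64(0.9), np.float64(1.28)], [np.float64(0.01), np.float64(0.54), np.float64(-0.22), np.float64(1.99), np.float64(0.2), np.float64(0.62), np.float64(1.17)], [np.float64(-0.02), np.float64(0.3), np.float64(-0.17), np.float64(1.9), np.float64(0.07), np.float64(0.92), np.float64(1.29)], [np.float64(-0.06), np.float64(0.17), np.float64(-0.12), np.float64(1.74), np.float64(0.03), np.float64(1.22), np.float64(1.32)]]
```

```bash
cat >> h.py <<'E'
def armgrip(deg=71,side=.049,xo=-.034,dep=.014):
    th=np.radians(deg); t=np.array([np.cos(th),0,-np.sin(th)])
    g=O+H.apply([xo,side,.06]); return g+H.apply(t)*dep, tool(t,[-np.sin(th),0,-np.cos(th)]), H.apply(t)
E
python3 - <<'E'
from h import *
p,q,t=armgrip()
for x in([.38,.17,.26],p-.11*t,p,p+[0,0,.15],p+[0,0,.285],p+[0,0,.285]-.08*t):
    s=manip.solve_ik(x,q); print(np.round(x,3),None if s is None else np.round(s,2))
try:
    manip.move_pose([.38,.17,.26],q); st()
    manip.move_pose(p-.11*t,q); st()
except manip.PlanningError as e: print(e)
cv2.imwrite("pics/w1.png",viewer.get_image("wrist")[:,:,::-1])
E
```

```text
[0.38 0.17 0.26] [-0.47 -0.17 -0.19  2.28  0.26  0.8   0.7 ]
[0.544 0.109 0.151] [-0.19  0.24 -0.15  2.15  0.36  0.47  0.88]
[0.58  0.107 0.047] [-0.19  0.48 -0.13  2.12  0.66  0.28  0.61]
[0.58  0.107 0.197] [-0.17  0.23 -0.15  2.03  0.27  0.59  1.  ]
[0.58  0.107 0.332] [-0.21  0.08 -0.09  1.88  0.16  0.88  1.13]
[0.554 0.108 0.407] [-0.26 -0.02 -0.06  1.81  0.14  1.05  1.14]
t 1.88 p [0.3804 0.1711 0.2604] F [ 0.1 -0.4 -0.4] gap 0.092
t 2.71 p [0.5432 0.11   0.1506] F [0.3 0.8 0.7] gap 0.092
```

View pics/w1.png

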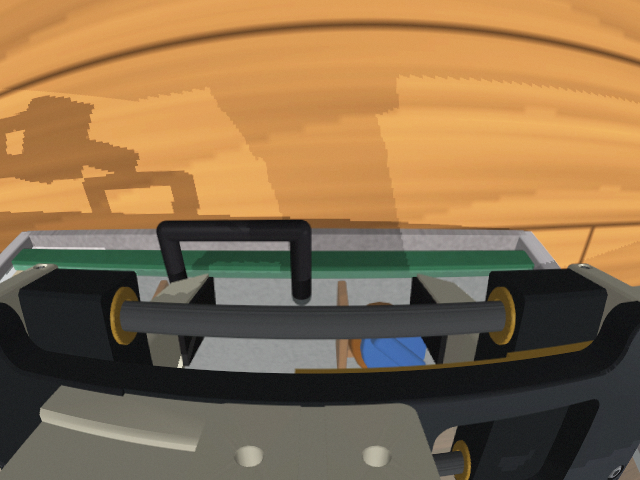

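The wrist view shows the handle between the two fingers. Its left (+y) arm is at column about 301, and the bar runs along row 231 from column 159 to 311. I'll cast these to check the target.

Run:
```python
from h import *
c=viewer.get_calibration("wrist")
for uv in((159,231),(311,231),(301,262),(172,262),(235,222),(235,240)):
    w=onz(c,uv,.06,True); print(uv,w.round(4),H.inv().apply(w-O).round(4))
```

```text
(159, 231) [ 0.5556 -0.0026  0.06  ] [-0.0468 -0.0615  0.06  ]
(311, 231) [0.5625 0.1088 0.06  ] [-0.0466  0.0501  0.06  ]
(301, 262) [0.5887 0.0999 0.06  ] [-0.0198  0.0428  0.06  ]
(172, 262) [5.839e-01 2.000e-04 6.000e-02] [-0.0187 -0.0571  0.06  ]
(235, 222) [0.5521 0.0567 0.06  ] [-0.0539 -0.0025  0.06  ]
(235, 240) [0.5668 0.0542 0.06  ] [-0.039  -0.0041  0.06  ]
```

Run:
```python
from h import *
p,q,t=armgrip(side=.0445,xo=-.029)
manip.servo_line(p-.06*t,q); manip.servo_line(p,q,vel=.08); st()
effector.close(5); st(); f=manip.current_force()
if manip.current_finger_gap()>.010:
    effector.close(60); st()
    z0=manip.current_tool_pos()
    manip.servo_line(z0+[0,0,.03],vel=.06); st()
    cv2.imwrite("pics/w2.png",viewer.get_image("scene")[:,:,::-1])
```

```text
t 4.16 p [0.5843 0.102  0.047 ] F [-0.6  0.1 -0.3] gap 0.091
t 5.36 p [0.584  0.0995 0.0466] F [-0.  -5.3  1.2] gap 0.014
t 5.58 p [0.5841 0.0995 0.0467] F [ 0.1 -5.   1.2] gap 0.013
t 6.22 p [0.5841 0.0995 0.0766] F [ 1.4 -0.8 -1.5] gap 0.012
```

View pics/w2.png

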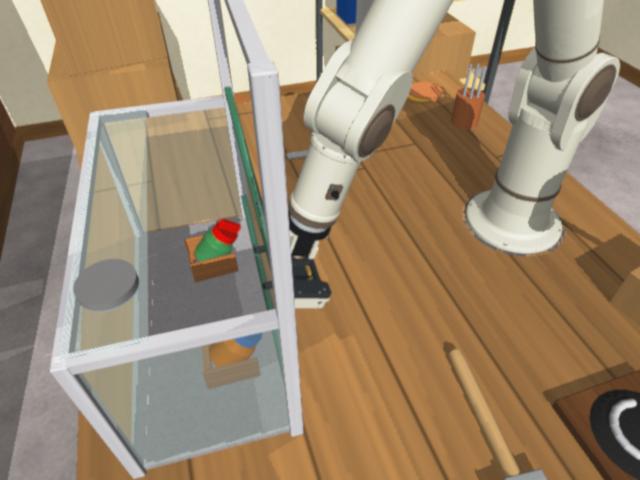

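Run:
```python
from h import *
print(manip.current_gripper_force()); st()
c=viewer.get_calibration("scene")
a=cv2.imread("pics/scene0.png");b=cv2.imread("pics/w2.png")
z=np.hstack([cv2.resize(i[80:320,200:330],None,fx=2.5,fy=2.5,interpolation=cv2.INTER_CUBIC) for i in(a,b)])
cv2.imwrite("pics/cmp.png",z)
```

```text
59.99883234500885
t 6.28 p [0.5841 0.0996 0.0766] F [ 2.2 -0.1 -2.7] gap 0.012
```

View pics/cmp.png

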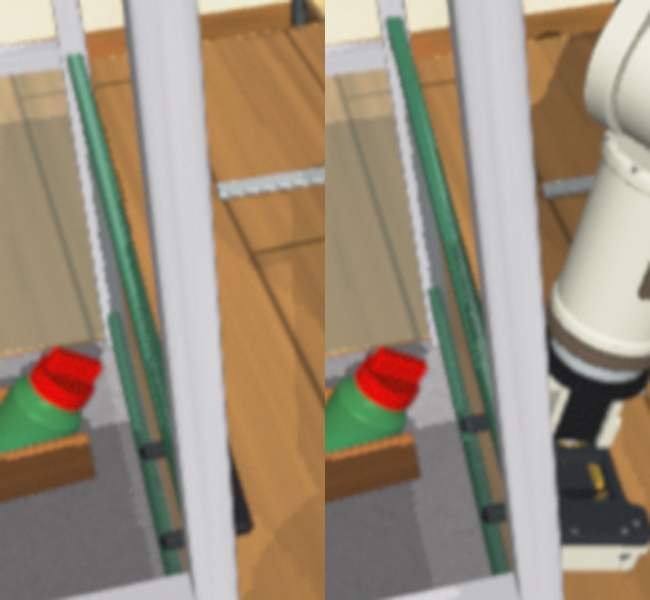

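The comparison shows the green rail has moved up, so the sash follows the grip. I'll keep lifting.

Run:
```python
from h import *
p0=manip.current_tool_pos(); p0[2]=.0467
manip.servo_line(p0+[0,0,.276],vel=.1); st()
for dz in (.281,.284,.286,.288,.290):
    manip.servo_line(p0+[0,0,dz],vel=.03); st()
    if manip.current_force()[2]<-18: break
```

```text
t 8.88 p [0.5836 0.0995 0.3146] F [ 31.    4.2 -44.1] gap 0.013
t 9.20 p [0.5824 0.0996 0.3154] F [ 40.5   6.  -60.2] gap 0.013
```

Run:
```python
from h import *
p=manip.current_tool_pos()
manip.servo_line(p-[0,0,.003],vel=.03); st()
a=viewer.get_image("scene")[:,:,::-1]; b=viewer.get_image("wrist")[:,:,::-1]
cv2.imwrite("pics/c3.png",np.hstack([cv2.resize(i,(400,300),interpolation=cv2.INTER_AREA) for i in (a,b)])); cv2.imwrite("pics/s3.png",a)
```

```text
t 9.87 p [0.5831 0.0996 0.313 ] F [ 7.7  1.1 -5.3] gap 0.013
```

View pics/c3.png

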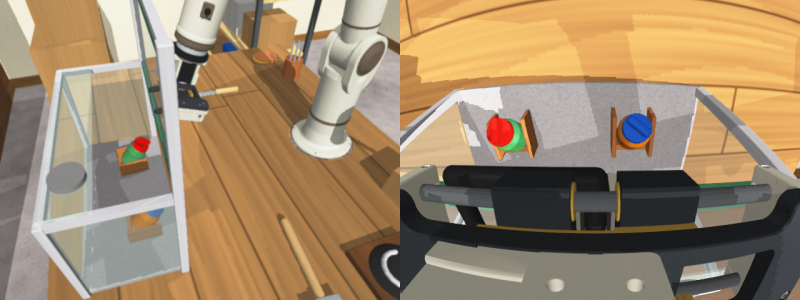

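The sash is up close to the top, and both jars are visible in the wrist view (red left, blue right). I'll get its true height by comparing the lower rail now with the upper rail in the first picture.

Run:
```python
from h import *
c=viewer.get_calibration("scene")
for n in("scene0","s3"):
    hsv=cv2.cvtColor(cv2.imread(f"pics/{n}.png"),cv2.COLOR_BGR2HSV); g=cv2.inRange(hsv,(65,60,30),(95,255,255)); g[:,:205]=0; g[:,330:]=0
    print(n,[(y,[ (int(s[0]),int(s[-1])) for s in np.split(x,np.nonzero(np.diff(x)>2)[0]+1)]) for y in range(60,300,15) for x in [np.nonzero(g[y])[0]] if len(x)])
for z in(.016,.270,.284,.292,.301,.31):
    print(z,[project(c,O+H.apply([0,y,z])).round(0).tolist() for y in(-.248,-.15,-.05,0,.1)])
```

```text
scene0 [(105, [(228, 232)]), (120, [(231, 236)]), (135, [(235, 240)]), (150, [(238, 244)]), (165, [(242, 248)]), (180, [(246, 252)]), (195, [(250, 256)]), (210, [(244, 248), (254, 260)]), (225, [(247, 251), (258, 264)]), (240, [(207, 214), (251, 255), (262, 266)]), (255, [(205, 218), (254, 258), (265, 267)]), (270, [(258, 262), (269, 269)]), (285, [(261, 266)])]
s3 [(60, [(242, 244)]), (105, [(228, 233)]), (120, [(231, 237)]), (135, [(235, 241)]), (150, [(239, 245)]), (165, [(242, 249)]), (180, [(246, 248)]), (195, [(250, 257)]), (210, [(254, 261)]), (225, [(258, 264)]), (240, [(206, 214), (262, 265)]), (255, [(205, 218), (265, 267)]), (270, [(269, 269)])]
0.016 [[245.0, 217.0], [252.0, 247.0], [260.0, 281.0], [265.0, 300.0], [275.0, 343.0]]
0.27 [[230.0, 120.0], [237.0, 148.0], [246.0, 181.0], [251.0, 200.0], [262.0, 244.0]]
0.284 [[229.0, 113.0], [237.0, 141.0], [245.0, 174.0], [250.0, 193.0], [261.0, 237.0]]
0.292 [[229.0, 110.0], [236.0, 137.0], [244.0, 170.0], [249.0, 189.0], [261.0, 232.0]]
0.301 [[228.0, 105.0], [235.0, 133.0], [244.0, 165.0], [249.0, 184.0], [260.0, 228.0]]
0.31 [[228.0, 101.0], [235.0, 128.0], [243.0, 161.0], [248.0, 180.0], [259.0, 223.0]]
```

Run:
```python
from h import *
for n in("scene0","s3"):
    im=cv2.imread(f"pics/{n}.png").astype(int); d=im[:,:,1]-im[:,:,2]
    print(n,[(y,d[y,224:234].max()) for y in range(90,112)])
    print([(y,int(d[y,240:250].max())) for y in range(40,66,3)])
```

```text
scene0 [(90, np.int64(-1)), (91, np.int64(-1)), (92, np.int64(-1)), (93, np.int64(-1)), (94, np.int64(0)), (95, np.int64(0)), (96, np.int64(-1)), (97, np.int64(0)), (98, np.int64(0)), (99, np.int64(0)), (100, np.int64(4)), (101, np.int64(25)), (102, np.int64(47)), (103, np.int64(52)), (104, np.int64(54)), (105, np.int64(53)), (106, np.int64(54)), (107, np.int64(55)), (108, np.int64(54)), (109, np.int64(54)), (110, np.int64(54)), (111, np.int64(53))]
[(40, -1), (43, 0), (46, 0), (49, 1), (52, 0), (55, 0), (58, 0), (61, 0), (64, -1)]
s3 [(90, np.int64(5)), (91, np.int64(6)), (92, np.int64(5)), (93, np.int64(4)), (94, np.int64(4)), (95, np.int64(7)), (96, np.int64(15)), (97, np.int64(28)), (98, np.int64(42)), (99, np.int64(48)), (100, np.int64(49)), (101, np.int64(52)), (102, np.int64(53)), (103, np.int64(52)), (104, np.int64(49)), (105, np.int64(52)), (106, np.int64(52)), (107, np.int64(53)), (108, np.int64(51)), (109, np.int64(54)), (110, np.int64(54)), (111, np.int64(52))]
[(40, 0), (43, 2), (46, 14), (49, 29), (52, 34), (55, 34), (58, 32), (61, 33), (64, 33)]
```

Run:
```python
from h import *
c=viewer.get_calibration("top"); b=viewer.get_image("top")[:,:,::-1]; cv2.imwrite("pics/t3.png",b)
for n in("top0","t3"):
    hsv=cv2.cvtColor(cv2.imread(f"pics/{n}.png"),cv2.COLOR_BGR2HSV); g=cv2.inRange(hsv,(60,60,25),(95,255,255)); g[:90]=0;g[215:]=0
    print(n)
    for x in(150,160,180,210,230,300,320,340,400,420,440):
        y=np.nonzero(g[:,x])[0]; print(x,[(int(s[0]),int(s[-1])) for s in np.split(y,np.nonzero(np.diff(y)>1)[0]+1) if len(s)])
for z in(.010,.022,.284,.290,.296,.305,.55,.558,.567,.575):
    print(z,[project(c,O+H.apply([0,y,z])).round(1).tolist() for y in(.248,.15,0,-.15,-.248)])
st(); print(manip.current_tcp_rot(), armgrip()[1])
```

```text
top0
150 []
160 []
180 []
210 [(168, 168)]
230 [(165, 169), (195, 196)]
300 [(167, 172), (197, 198)]
320 [(168, 172), (198, 199)]
340 [(168, 173), (198, 199)]
400 [(170, 175), (198, 201)]
420 [(171, 171), (174, 175)]
440 []
t3
150 [(120, 120)]
160 [(120, 120)]
180 [(120, 121)]
210 [(121, 121), (167, 167)]
230 [(122, 122)]
300 [(124, 125)]
320 [(124, 126)]
340 [(124, 126), (167, 173)]
400 [(126, 129), (169, 175)]
420 [(127, 129), (170, 175)]
440 [(127, 130)]
0.01 [[218.1, 195.5], [255.0, 196.6], [311.8, 198.3], [368.7, 200.0], [406.1, 201.2]]
0.022 [[217.0, 194.5], [254.3, 195.6], [311.6, 197.4], [369.1, 199.1], [406.8, 200.2]]
0.284 [[187.8, 167.1], [234.6, 168.4], [306.5, 170.6], [378.7, 172.7], [426.1, 174.1]]
0.29 [[187.0, 166.3], [234.0, 167.7], [306.4, 169.8], [379.0, 171.9], [426.7, 173.3]]
0.296 [[186.1, 165.5], [233.5, 166.9], [306.2, 169.0], [379.3, 171.1], [427.2, 172.5]]
0.305 [[184.8, 164.3], [232.6, 165.7], [306.0, 167.8], [379.7, 170.0], [428.1, 171.4]]
0.55 [[137.6, 119.9], [200.7, 121.7], [297.7, 124.4], [395.4, 127.1], [459.6, 128.9]]
0.558 [[135.6, 118.0], [199.3, 119.8], [297.4, 122.5], [396.1, 125.2], [460.9, 127.0]]
0.567 [[133.2, 115.8], [197.7, 117.5], [296.9, 120.3], [396.9, 123.1], [462.5, 124.9]]
0.575 [[131.0, 113.7], [196.2, 115.5], [296.6, 118.3], [397.6, 121.1], [464.0, 122.9]]
t 10.02 p [0.5831 0.0996 0.313 ] F [ 6.8  0.5 -4.5] gap 0.013
[ 0.02928475  0.98567151 -0.00462227  0.16605031] [ 0.02925939  0.9858515  -0.00489634  0.16497496]
```

Run:
```python
import cv2,numpy as np
a=cv2.imread("pics/s3.png")[0:240,160:360]; b=cv2.imread("pics/t3.png")[80:320,220:420]
cv2.imwrite("pics/c4.png",np.hstack([cv2.resize(i,(400,480),interpolation=cv2.INTER_CUBIC) for i in(a,b)]))
```

View pics/c4.png

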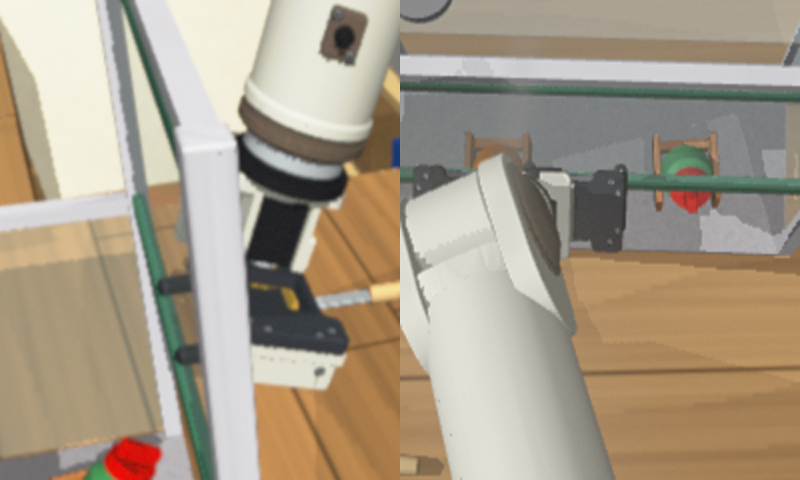

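The top of travel feels like a hard end stop. The rails also look about 15 mm high in the first pictures, so the sash probably started slightly open. I'll press up to the stop again, release, and photograph the caps from here.

Run:
```python
from h import *
p=manip.current_tool_pos()
for k in range(1,8):
    manip.servo_line(p+[0,0,.0015*k],vel=.03)
    if manip.current_force()[2]<-28: break
st()
effector.open_jaws(); st()
im=viewer.get_image("wrist")[:,:,::-1]; cv2.imwrite("pics/w4.png",im)
c=viewer.get_calibration("wrist"); np.save("c4.npy",c,allow_pickle=True)
t=R.from_quat(manip.current_tcp_rot()).as_matrix()[:,2]
manip.servo_line(manip.current_tool_pos()-.06*t); st()
hsv=cv2.cvtColor(im,cv2.COLOR_BGR2HSV)
for n,lo,hi in(("blue",100,125),("red",0,6)):
    mm=cv2.inRange(hsv,(lo,130,60),(hi,255,255)); nn,l,s,ce=cv2.connectedComponentsWithStats(mm); i=1+s[1:,4].argmax(); print(n,s[i],ce[i],H.inv().apply(onz(c,ce[i],.097,True)-O).round(4))
x,y=[int(v) for v in(375,200)]
cr=im[150:260,130:450]; cv2.imwrite("pics/c5.png",cv2.resize(cr,None,fx=2.5,fy=2.5,interpolation=cv2.INTER_CUBIC))
```

```text
t 11.27 p [0.5827 0.0996 0.3152] F [ 25.2   2.9 -32.8] gap 0.013
t 12.57 p [0.5831 0.0996 0.3205] F [ 0.1 -0.4 -0.5] gap 0.092
t 13.18 p [0.5635 0.1007 0.377 ] F [-0.2  0.3  0.4] gap 0.092
blue [ 355  179   47   47 1719] [377.89586969 202.0954043 ] [0.0386 0.1128 0.097 ]
red [ 141  185   43   47 1570] [161.70764331 208.20127389] [ 0.0443 -0.1276  0.097 ]
```

View pics/c5.png

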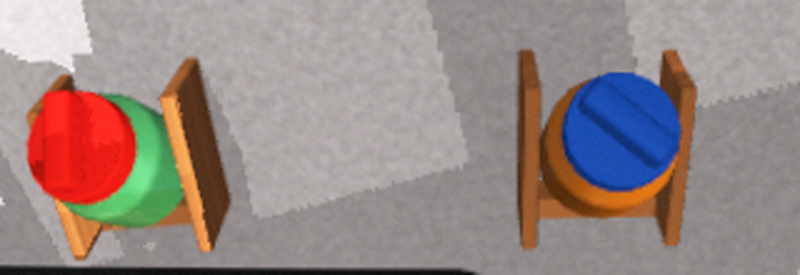

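The blue cap's wing runs from about (366,186) to (397,213), roughly 50° anticlockwise of front-back. The red wing lies front-back. Next I'll cast the crest, go to a stand-off on the cap axis, and measure again there.

```bash
cat >> h.py <<'E'
TH=np.radians(38); CZ=np.array([-np.sin(TH),0,np.cos(TH)]); UB=np.array([np.cos(TH),0,np.sin(TH)])
def onplane(c,uv,p0,n):  # wrist ray on a plane, result in hood frame
    e=H.inv().apply(c["eye"]-O); v=H.inv().apply(ray(c,uv,True)); return e+v*((p0-e)@n)/(v@n)
def wing(c,u1,u2):
    P=np.array([.039,.113,.101])
    for _ in range(4):
        a,b=[onplane(c,u,P+.011*CZ,CZ) for u in(u1,u2)]; P=(a+b)/2-.011*CZ; P[2]=.101
    d=b-a; return P,np.arctan2(d[1],d@UB),np.linalg.norm(d)
def cappose(P,d,A): # TCP d above wing point along axis; tool x at angle A
    x=R.from_rotvec(CZ*A).apply(UB); return O+H.apply(P+d*CZ), tool(-CZ,x)
E
python3 - <<'E'
from h import *
c=np.load("c4.npy",allow_pickle=True).item()
P,a,L=wing(c,(366,186),(396.8,212.8)); print("P",P.round(4),"ang",a,"len",L)
p=manip.current_tool_pos(); manip.servo_line(p+H.apply([-.12,0,0])); 
x,q=cappose(P,.15,-np.pi); manip.move_pose(x,q); st(); print(manip.current_q().round(2))
im=viewer.get_image("wrist")[:,:,::-1]; cv2.imwrite("pics/w5.png",im); c=viewer.get_calibration("wrist"); np.save("c5.npy",c,allow_pickle=True)
print("pred wing px",project(c,O+H.apply(P+.011*CZ),True), [project(c,O+H.apply(P+.011*CZ+s*.022*R.from_rotvec(CZ*a).apply(UB)),True).round(1) for s in(-1,1)])
hsv=cv2.cvtColor(im,cv2.COLOR_BGR2HSV); mm=cv2.inRange(hsv,(100,130,60),(125,255,255)); nn,l,s,ce=cv2.connectedComponentsWithStats(mm); i=1+s[1:,4].argmax(); print(s[i],ce[i])
x0,y0,w,h=s[i][:4]; cr=im[max(0,y0-15):y0+h+15,max(0,x0-15):x0+w+15]; print("crop org",max(0,x0-15),max(0,y0-15),cr.shape)
cv2.imwrite("pics/c6.png",cv2.resize(cr,None,fx=4,fy=4,interpolation=cv2.INTER_CUBIC)[:600,:800])
E
```

```text
P [0.0357 0.1138 0.101 ] ang 0.8519221529742796 len 0.042127611324789385
t 15.20 p [0.557  0.1724 0.2195] F [-0.3 -0.7  0.7] gap 0.092
[-0.11  0.14 -0.5   2.26  1.19  0.48 -0.09]
pred wing px [312.56889648 230.22530884] [array([292.2, 212.9]), array([332.5, 247.2])]
[ 285  194   58   59 2674] [313.61667913 223.16828721]
crop org 270 179 (89, 88, 3)
```

View pics/c6.png

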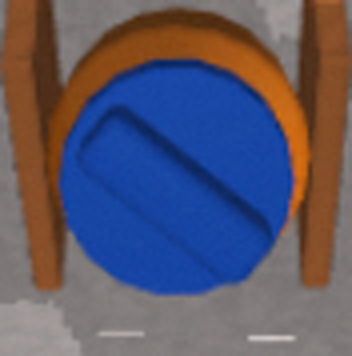

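The wing shows clearly, from (294.8,211.8) to (331.8,243.5), about 2 mm off the first estimate and at the same angle. I'll grasp it now.

Run:
```python
from h import *
c=np.load("c5.npy",allow_pickle=True).item()
P2,a2,L=wing(c,(294.8,211.8),(331.8,243.5)); print("P2",P2.round(4),a2,L)
P=.35*np.array([.0357,.1138,.101])+.65*P2; a=(a2+.852)/2; np.save("P.npy",np.r_[P,a]); print(P,a)
x,q=cappose(P,.028,-np.pi); manip.servo_line(x,q,vel=.12); st()
q0=manip.current_q(); q0[6]+=a; print(q0.round(2))
manip.movej(q0); st()
x,q=cappose(P,-.004,a-np.pi); print("rot err",(R.from_quat(q).inv()*R.from_quat(manip.current_tcp_rot())).magnitude())
manip.servo_line(x,q,vel=.05); st()
if np.abs(manip.current_force()).max()<6:
    effector.close(4); st(); print(manip.current_wrist_torque().round(2),manip.current_q().round(3))
```

```text
P2 [0.0329 0.1145 0.101 ] 0.8504110425693844 0.04024431123787729
[0.03389499 0.11426639 0.101     ] 0.8512055212846922
t 16.41 p [0.6294 0.1693 0.1237] F [ 0.5  0.7 -0.2] gap 0.092
[-0.14  0.43 -0.4   2.18  1.7   0.47  0.35]
t 17.23 p [0.6295 0.1694 0.1243] F [-0.4  0.2 -0.3] gap 0.092
rot err 0.0024897598790181523
t 18.03 p [0.6489 0.168  0.0976] F [ 0.4 -0.1  0.8] gap 0.092
t 19.22 p [0.6497 0.1672 0.0983] F [ 0.7 -1.5  0.5] gap 0.015
[-0.23  0.45 -0.17] [-0.13   0.509 -0.389  2.144  1.797  0.485  0.278]
```

Run:
```python
from h import *
P=np.load("P.npy"); a=P[3]
effector.close(35); st()
q0=manip.current_q()
def tz(): return R.from_quat(manip.current_tcp_rot()).as_matrix()[:,2]@manip.current_wrist_torque()
for d in list(np.arange(.15,a-.05,.15))+list(a+np.arange(-.05,.2,.03)):
    q=q0.copy(); q[6]-=d; manip.movej(q)
    print("%.2f"%d,"lag %.3f"%(manip.current_q()[6]-q[6]),"tz %.2f"%tz(),np.round(manip.current_force(),1),"gap %.4f"%manip.current_finger_gap())
    if d>a-.06 and abs(tz())>2.0: break
    if np.linalg.norm(manip.current_force())>35: break
st()
```

```text
t 19.43 p [0.6496 0.1672 0.0983] F [ 2.4 -2.3  2.5] gap 0.013
0.15 lag 0.003 tz 0.18 [ 0.7 -1.2  1.7] gap 0.0138
0.30 lag 0.006 tz 0.14 [ 1.9 -1.   2. ] gap 0.0136
0.45 lag 0.007 tz 0.20 [ 0.6 -0.3  1.9] gap 0.0140
0.60 lag 0.007 tz 0.16 [ 0.4 -0.1  0.7] gap 0.0137
0.75 lag 0.008 tz 0.17 [1.6 0.6 0.7] gap 0.0135
0.80 lag 0.005 tz 0.00 [ 1.9  0.6 -0.4] gap 0.0135
0.83 lag 0.003 tz -0.05 [ 1.6  1.3 -0.9] gap 0.0139
0.86 lag 0.002 tz -0.20 [ 2.   2.3 -0.8] gap 0.0137
0.89 lag 0.002 tz -0.52 [ 2.6  2.  -1. ] gap 0.0141
0.92 lag 0.002 tz -0.68 [ 2.4  2.  -1.6] gap 0.0140
0.95 lag 0.002 tz -0.94 [ 1.6  2.4 -1.2] gap 0.0144
0.98 lag 0.002 tz -1.06 [ 1.5  2.8 -1.9] gap 0.0145
1.01 lag 0.001 tz -1.02 [ 1.   3.5 -2.1] gap 0.0153
1.04 lag 0.001 tz -1.22 [-0.1  4.1 -1.9] gap 0.0156
t 23.02 p [0.6493 0.1676 0.098 ] F [-0.1  4.1 -1.9] gap 0.016
```

The torque rises from about 0.85 rad, which is where the wing should meet its stop. I'll relax the twist, release, back out and check.

Run:
```python
from h import *
P=np.load("P.npy")[:3]
q=manip.current_q(); q[6]+=.13; manip.movej(q); st()
effector.open_jaws(); st()
q=manip.current_tcp_rot(); p=manip.current_tool_pos()
manip.servo_line(p+H.apply(CZ)*.05,q,vel=.1); manip.servo_line(p+H.apply(CZ)*.155,q,vel=.2); st()
im=viewer.get_image("wrist")[:,:,::-1]; c=viewer.get_calibration("wrist")
hsv=cv2.cvtColor(im,cv2.COLOR_BGR2HSV); mm=cv2.inRange(hsv,(100,130,60),(125,255,255)); nn,l,s,ce=cv2.connectedComponentsWithStats(mm); i=1+s[1:,4].argmax()
x0,y0,w,h=s[i][:4]; ox,oy=max(0,x0-15),max(0,y0-15); print("crop org",ox,oy)
print("pred crest ends if tight",[project(c,O+H.apply(P+.011*CZ+k*.022*UB),True).round(1) for k in(-1,1)])
cv2.imwrite("pics/c7.png",cv2.resize(im[oy:y0+h+15,ox:x0+w+15],None,fx=4,fy=4,interpolation=cv2.INTER_CUBIC)[:600,:800])
```

```text
t 23.27 p [0.6493 0.1676 0.098 ] F [ 0.6  4.  -3.7] gap 0.014
t 24.57 p [0.6493 0.1677 0.098 ] F [-0.1 -0.1 -0.4] gap 0.092
t 25.89 p [0.5544 0.1728 0.2199] F [-0.4 -0.2  0.3] gap 0.092
crop org 270 180
pred crest ends if tight [array([311.7, 205.6]), array([314.8, 257.6])]
```

View pics/c7.png

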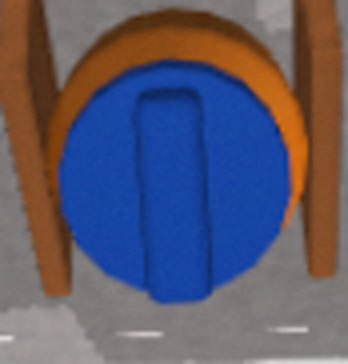

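The wing now runs front to back, from (311.8,203.7) to (315,254), which matches the predicted tight position. Next I'll lower the sash by pushing the bar down from above with closed fingers.

Run:
```python
from h import *
th=np.radians(80); t=np.array([np.cos(th),0,-np.sin(th)]); q=tool(t,[-np.sin(th),0,-np.cos(th)])
W=lambda x,y,z:O+H.apply([x,y,z])
effector.close(10)
for w in((-.16,.02,.42),(-.057,-.004,.39),(-.057,-.004,.07)): print(manip.solve_ik(W(*w),q) is not None)
manip.move_pose(W(-.16,.02,.42),q); st()
manip.servo_line(W(-.057,-.004,.39),q); st()
z=.372
manip.servo_line(W(-.057,-.004,z),q,vel=.06); st()
while z>.335 and manip.current_force()[2]<2.0:
    z-=.005; manip.servo_line(W(-.057,-.004,z),q,vel=.05); print(round(z,3),np.round(manip.current_force(),1))
manip.servo_line(W(-.057,-.004,z-.03),q,vel=.06); st()
```

```text
True
True
True
t 28.66 p [0.4472 0.0851 0.4191] F [-0.1 -0.6 -0.2] gap 0.001
t 29.54 p [0.5484 0.056  0.3899] F [-0.3  0.4  0.7] gap 0.001
t 29.99 p [0.5484 0.0554 0.3716] F [-0.1 -0.3  0.7] gap 0.001
0.367 [ 0.9 -0.2 -0.2]
0.362 [-0.2  0.2  0. ]
0.357 [ 0.8 -0.   0.8]
0.352 [ 0.3  0.2 -0.3]
0.347 [ 0.1 -0.3 -0.1]
0.342 [-0.2 -0.1  0.1]
0.337 [-0.6 -0.8 -0.3]
0.332 [0.7 0.2 0.9]
t 32.64 p [0.5487 0.0553 0.3016] F [ 0.1 -0.  -0.5] gap 0.000
```

Run:
```python
from h import *
b=viewer.get_image("top")[:,:,::-1]; cv2.imwrite("pics/t8.png",b)
w=viewer.get_image("wrist")[:,:,::-1]; cv2.imwrite("pics/w8.png",w); c=viewer.get_calibration("wrist")
for n in("t3","t8"):
    hsv=cv2.cvtColor(cv2.imread(f"pics/{n}.png"),cv2.COLOR_BGR2HSV); g=cv2.inRange(hsv,(60,60,25),(95,255,255)); g[:90]=0;g[215:]=0
    for x in(210,340,400,420):
        y=np.nonzero(g[:,x])[0]; print(n,x,[(int(s[0]),int(s[-1])) for s in np.split(y,np.nonzero(np.diff(y)>1)[0]+1) if len(s)])
print([project(c,O+H.apply([-.055,y,z]),True).round(0).tolist() for z in(.345,.295) for y in(-.05,.045)])
m=(w.max(2)<40); print([(y,''.join('#' if m[y,x] else '.' for x in range(100,540,8))) for y in range(150,320,10)])
st()
```

```text
t3 210 [(121, 121), (167, 167)]
t3 340 [(124, 126), (167, 173)]
t3 400 [(126, 129), (169, 175)]
t3 420 [(127, 129), (170, 175)]
t8 210 [(128, 128), (131, 133), (173, 174)]
t8 340 [(131, 137), (174, 175), (177, 178)]
t8 400 [(133, 140), (176, 181)]
t8 420 [(134, 140), (176, 181)]
[[192.0, 363.0], [440.0, 363.0], [218.0, 294.0], [411.0, 294.0]]
[(150, '.......................................................'), (160, '.......................................................'), (170, '.......................................................'), (180, '.......................................................'), (190, '.......................................................'), (200, '.......................................................'), (210, '.......................................................'), (220, '.......................................................'), (230, '.......................................................'), (240, '.......................................................'), (250, '.......................................................'), (260, '.......................................................'), (270, '.......................................................'), (280, '............###############################............'), (290, '..........##################################...........'), (300, '...........#################.################..........'), (310, '.........###...........................................')]
t 32.74 p [0.5488 0.0554 0.3019] F [ 0.2  0.  -0.5] gap 0.001
```

The sash has dropped about 50 mm and follows the fingers. I'll push it down to the stop.

Run:
```python
from h import *
W=lambda x,y,z:O+H.apply([x,y,z])
manip.servo_line(W(-.057,-.004,.20),vel=.1); st()
manip.servo_line(W(-.057,-.004,.085),vel=.08); st()
z=.085
while z>.05 and manip.current_force()[2]<15:
    z-=.003; manip.servo_line(W(-.057,-.004,z),vel=.03); print(round(z,3),manip.current_tool_pos()[2].round(4),np.round(manip.current_force(),1))
st()
cv2.imwrite("pics/t9.png",viewer.get_image("top")[:,:,::-1])
```

```text
t 33.91 p [0.5484 0.0553 0.1998] F [0.1 0.2 0.8] gap 0.001
t 35.50 p [0.5488 0.0554 0.0851] F [0.7 0.2 0.5] gap 0.000
0.082 0.0821 [ 0.4 -0.4 -0.4]
0.079 0.0789 [ 0.6 -1.1 -0.1]
0.076 0.0757 [0.  0.8 0.2]
0.073 0.0727 [-0.6 -0.2 -0. ]
0.07 0.0697 [ 0.  -0.3  0.6]
0.067 0.0671 [-2.  -0.9  5.8]
0.064 0.0665 [-12.5  -1.4  29.9]
t 37.25 p [0.5491 0.0553 0.0665] F [-12.5  -1.4  29.9] gap 0.000
```

The stop came at a TCP height of 0.0667, which is where the bar's top should be with the sash shut. I'll retreat, confirm numerically, and hand in.

Run:
```python
from h import *
p=manip.current_tool_pos(); manip.servo_line(p+[0,0,.02],vel=.05); manip.servo_line(p+H.apply([-.10,0,.16])); st()
b=viewer.get_image("top")[:,:,::-1].copy(); cv2.imwrite("pics/t10.png",b); c=viewer.get_calibration("top")
for n in("top0","t10"):
    im=cv2.imread(f"pics/{n}.png"); hsv=cv2.cvtColor(im,cv2.COLOR_BGR2HSV); g=cv2.inRange(hsv,(60,60,25),(95,255,255)); g[:90]=0;g[215:]=0
    for x in(230,400):
        y=np.nonzero(g[:,x])[0]; print(n,x,[(int(s[0]),int(s[-1])) for s in np.split(y,np.nonzero(np.diff(y)>1)[0]+1) if len(s)])
a=cv2.imread("pics/top0.png").astype(int); d=abs(a-b).max(2)>40
print("hammer/file diff",d[280:330,120:235].sum(),d[255:370,475:505].sum())
manip.hand_in(); print(manip.current_clock())
```

```text
t 39.20 p [0.4492 0.0612 0.2259] F [-0.1  0.4 -0.1] gap 0.001
top0 230 [(165, 169), (195, 196)]
top0 400 [(170, 175), (198, 201)]
t10 230 [(168, 172), (196, 197)]
t10 400 [(173, 177), (199, 203)]
hammer/file diff 0 779
the job is handed in; nothing more can be done
the job is handed in; nothing more can be done
```

The job is handed in after about 39 s: the sash was raised to its top stop, the blue cap was turned tight (its wing checked front to back), and the sash was pushed down to its bottom stop. The hammer's pixels are unchanged; the file's area of the picture did change (779 pixels, probably the arm's shadow, not checked), and I didn't re-check the red cap, though the arm never went near either.

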